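# Set the welding turntable to speed step five and start it

## Task

The turntable is set with the pointer lever on the larger grey box: with a fingertip, gently push the lever clockwise (seen from above), click by click, to step 5, the fifth of its seven marks counted from the shortest one, without running past it. Then press the start button on the smaller grey box all the way down, let it come up again and move the hand clear. Only push and press: do not grip, lift or shove the boxes, and leave the steel bar, the corner stand and the magnet square that lie around them where they are.

Things in the scene. Friction and masses are not known exactly. Their poses are not given: they have to be found in the camera images.
- speed_box: Larger grey control box, 170 x 170 mm, top face 70 mm above the table; loose, about 3 kg, on rubber feet. Origin: centre of its underside; z up. The selector's vertical axis passes through this origin.
- dial (a point): Centre of the aluminium dial (78 mm radius) on the box's top face; axes as the box. Seven raised black radial marks (2.5 mm high, outer ends 76 mm from the axis), 30 degrees apart: step 1 (shortest, 5 mm) in the box's +y direction, then clockwise seen from above by way of +x (step 4) to step 7 (longest, 15 mm) at -y.
- selector (a joint): Lever angle (rad), 0 at step 1, growing clockwise seen from above: step n is at (n-1) x 0.5236, step 5 at 2.094. A spring detent holds each step; past half-way to the next, the lever snaps ahead into it by itself. Turning takes about 0.11 N m (2.5 N at 45 mm from the axis); end stops at -0.12 and 3.26. Starts at step 1, 2 or 3.
- selector_hub (a point): Centre of the top of the black selector's round hub, on its axis, 104 mm above the table; hub 44 mm across. One straight lever arm, 12 mm wide, reaches 58 mm from the axis, its underside 14 mm and its top 34 mm above the box's top face, with a thin white line on top.
- lever_tip (a point): Middle of the lever's outer end, on the lever's centre line, 58 mm from the selector's axis and 94 mm above the table.
- start_box: Smaller grey box, 100 x 100 mm, top face 55 mm above the table; loose, about 1.2 kg; on either side of the larger box. Origin: centre of its underside; z up. The push button is in the middle of its top.
- start_button_top (a point): Centre of the top of the black start button (36 mm across, in an aluminium collar), straight above the box's origin; it is pressed downwards and moves with the button.
- start_button (a joint): Travel of the start button (m): 0 up, 0.006 fully down; spring, about 5 N when fully down.
- flat_bar: Bystander: loose steel bar 170 x 30 x 15 mm, lying between the two boxes. Origin: centre of its underside.
- magnet_square: Bystander: loose right-angled magnet square, about 75 x 75 x 14 mm, lying just beyond the larger box. Origin: on its underside.
- angle_stand: Bystander: loose steel corner stand, 60 x 60 x 98 mm, between and a little beyond the boxes. Origin: centre of its underside.
There are look-alikes about, which are no part of the job. What is shaped like the start_box but brown or green is not meant.

How it is judged:
On the way, in this order (a step that is already met when the one before it is completed fails the run):
1. the lever rests at step 5 (value of joint selector between 1.944 and 2.244 rad and velocity of joint selector below 0.2 rad/s), for 0.3 s.
2. the start button is pressed fully down while the lever is at step 5 (value of joint selector between 1.944 and 2.244 rad and value of joint start_button above 0.0048 m), for 0.05 s.
At the end, for the whole second after the job is handed in: The lever rests at step 5 (within 0.15 rad of 2.094), the start button is up again (less than 1.5 mm down), and both boxes stand flat and still, within 20 mm of where they began (value of joint selector between 1.944 and 2.244 rad and value of joint start_button below 0.0015 m and angle between each of speed_box, start_box's own z axis and vertical below 0.05 rad and linear speed of each of speed_box, start_box below 0.02 m/s); the robot touches nothing.
It fails at once if the lever runs past step 5 (beyond half-way to step 6) (value of joint selector above 2.45 rad).
It fails at once if the start button is pressed before the lever is at step 5 (value of joint start_button above 0.003 m and not (value of joint selector between 1.944 and 2.244 rad)).
It fails at once if the lever is squeezed or forced (more than 25 N) (contact force between the fingers and selector above 25 N).
It fails at once if a control box is shoved or lifted by more than 20 mm (distance of any of speed_box, start_box from where it was at the start of the episode above 0.02 m).
It fails at once if the steel bar, the corner stand or the magnet square is moved by more than 20 mm (distance of any of flat_bar, magnet_square, angle_stand from where it was at the start of the episode above 0.02 m).
It also fails if it takes over 72 s, if anything falls off the work surface, if the arm or the gripper's body presses on something with over 40 N, if the wrist force passes 120 N, or if a joint passes its speed limit or range.

## Robot

A 7-joint arm with a two-finger parallel gripper is mounted at the origin on the work surface. World frame = base frame: x ahead of the robot, y to its left, z up, the work surface at z = 0. Lengths are in m, angles in rad, forces in N, time in s.
With the tool pointing down it reaches from about 0.4 to 0.875 m from the base axis. Payload 6.5 kg.
Tool frame: the origin (TCP) lies at the centre of the arm's flange, where the gripper is bolted on; the fingertips stand 173 mm ahead of it and the grasp point (between the pads) lies 155 mm ahead of it; z points along the fingers, y is the line along which they close (so a half turn about z gives the same grasp; the last joint's range is limited). The gripper opens to 85 mm and grips with 20 to 120 N. Pads are 22 mm wide; open, the fingers measure 114 mm over their backs; the gripper's body (76 mm by 85 mm) begins 54 mm behind the grasp point. The pads swing forward as they close: fully open they stand 13 mm farther back than shut.
Start: joints at [-1.188, 0.536, -0.004, 1.538, 0.003, 1.067, -0.071], TCP at [0.282, 0.586, 0.405] pointing down, gripper open.
Joint ranges: [-2.7, 2.7], [-0.37, 2.16], [-1.27, 1.26], [0.24, 2.4], [-1.31, 4.45], [0.19, 1.91], [-2.76, 2.76]. Speed limits (rad/s): [2.39, 2.39, 3.14, 3.14, 3.14, 3.14, 3.14].

## Interface

Orientations are given as a unit quaternion [x, y, z, w].
In Python, from plant import env gives the robot as it stands.
- The arm moves only by the tool step_arm, never from a script. Its argument "increments" is a list of rows, each an object of numbers: "dx", "dy", "dz": the shift along the tool's x, y, z in m; "wx", "wy", "wz": the turn, a rotation vector about the tool's x, y, z in degrees; "grip": the opening, from 0 (shut) to 1 (fully open). In form: [{"dx": .., "dy": .., "dz": .., "wx": .., "wy": .., "wz": .., "grip": ..}, ...]. A call has 1 to 8 rows; each row is the pose to reach, as a shift and turn from the pose commanded when the call began, along the tool's axes at that moment; what a row does not reach only later rows make up. A row lasts 1/10 s, in which the tool goes at most 50 mm and 8.59 degrees, less where a joint would pass 70% of its speed; a pose out of reach is approached as far as the arm can. A call with a gripper value outside its range is refused whole. The fingers move at their own pace and stop on an object; "force" is the grip in N (left out, the last holds). Time passes only in rows, so rows that repeat a pose let the fingers close. It gives the time, the measured TCP pose, the force, the opening and the grip force at its end, in the units of the state.
- env.get_obs(): the state, without advancing time (a new reading comes with each control period).
- env.capture(name): name is "side" or "top"; returns (picture, depth): 420x560x3 uint8, red, green, blue; 420x560 float32, m along the optical axis (not along the pixel's ray), 0 where there is no reading.
- env.camera_model(name): a dict with "camera_matrix" (3x3 intrinsics, pixels), "extrinsics" (4x4, takes a point from camera to world coordinates). Camera axes: x right, y up, looking along -z (the intrinsics and any distortion apply to the point x, -y, -z); pixel columns grow to the right and rows downward; lengths in m; the calibration is good to about 2 mm. A picture is of the moment at which its call begins. camera_model takes no time and is no camera call.
- env.finish_job(): hands the job in; it is judged then, once.
The state is a dict: "clock": time; "q": joint angles; "joint_velocities": joint speeds; "joint_torque": joint torques, N m; "tcp_pos": TCP position; "tool_rot": TCP orientation; "ft_force": force on the tool from outside, world axes, zero at the start; "ft_torque": the same for the moment, N m; "gripper_width": finger opening in m; "grasp_force": force on a finger pad.
Only numpy, scipy, OpenCV 4.12 (cv2) and the standard library are available. Lean on these libraries where they do the work, as an engineer would, in place of code of your own. Each camera call takes 0.05 s, during which the arm holds its last target. There are 200 camera calls.

## Working session

There is one attempt and no reset: what is moved stays moved. The work goes in short steps, Python scripts to look and compute and a tool call to move; the robot and the scene stay as the last step left them, time stands still between calls to the robot, and variables do not carry over. Pictures are saved under pics/ and viewed, at most 10 in all, crops included, and the job is handed in when it is done.

Besides the shell and the picture viewer there is one more tool, called by a JSON object that holds its "op" and its "data", one argument or row to a line. step_arm: Moves the arm, as the interface text tells. Its arguments: {"type":"object","properties":{"increments":{"type":"array","items":{"type":"object","properties":{"dx":{"type":"number"},"dy":{"type":"number"},"dz":{"type":"number"},"wx":{"type":"number"},"wy":{"type":"number"},"wz":{"type":"number"},"grip":{"type":"number"}}}},"force":{"type":"number"}},"required":["increments"]}

```bash
mkdir -p pics
cat > h.py <<'E'
import numpy as np, cv2
from plant import env
from scipy.spatial.transform import Rotation as R
def cap(n,name):
    im,d=env.capture(n); cv2.imwrite(f'pics/{name}.png',im[...,::-1]); np.savez(f'{n}.npz',im=im,d=d); return im,d
def cloud(n,d):
    m=env.camera_model(n);K=np.array(m['camera_matrix']);T=np.array(m['extrinsics'])
    v,u=np.mgrid[:d.shape[0],:d.shape[1]]
    P=np.stack([(u-K[0,2])/K[0,0]*d,-(v-K[1,2])/K[1,1]*d,-d],-1)
    return P@T[:3,:3].T+T[:3,3]
E
python3 - <<'E'
from h import *
for n in('top','side'):
    cap(n,n+'0'); m=env.camera_model(n); print({k:(np.round(v,3).tolist() if not isinstance(v,str) else v) for k,v in m.items()})
o=env.get_obs();print(o['clock'],o['tcp_pos'],o['tool_rot'])
print(R.from_quat(o['tool_rot']).as_matrix().round(3))
E
```

```text
{'camera_matrix': [[409.08, 0.0, 278.961], [0.0, 409.08, 203.278], [0.0, 0.0, 1.0]], 'extrinsics': [[-0.007, 0.99, -0.142, 0.414], [-1.0, -0.008, -0.011, -0.043], [-0.012, 0.142, 0.99, 1.008], [0.0, 0.0, 0.0, 1.0]]}
{'camera_matrix': [[405.778, 0.0, 285.028], [0.0, 405.778, 209.95], [0.0, 0.0, 1.0]], 'extrinsics': [[0.905, 0.279, -0.322, 0.276], [-0.426, 0.582, -0.693, -0.597], [-0.006, 0.764, 0.645, 0.605], [0.0, 0.0, 0.0, 1.0]]}
0.1 [0.2818668  0.58535901 0.40388457] [ 2.22460766e-01  9.74941311e-01 -7.96300896e-04 -1.19952922e-04]
[[-0.901  0.434 -0.001]
 [ 0.434  0.901 -0.001]
 [-0.    -0.002 -1.   ]]
```

View pics/top0.png

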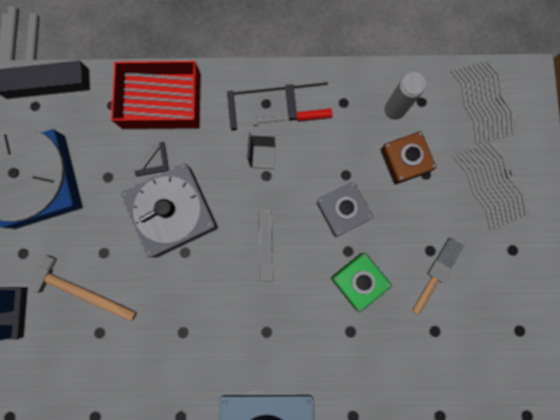

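View pics/side0.png

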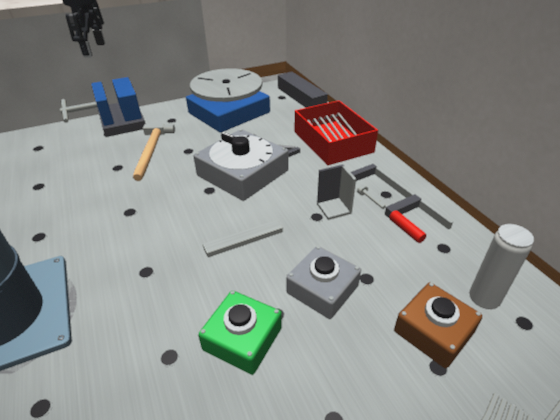

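Top view: the dial box is at (167,208), with its black hub at about (164,208) and the lever pointing lower-left. The grey start box is at (346,207). Possible mix-ups are the green box (363,282), the brown box (412,154) and the blue disc device (14,172). By the description I take the grey boxes, and I'll check them with one close crop.

Run:
```python
from h import *
z=np.load('top.npz');im,d=z['im'],z['d'];P=cloud('top',d)
a=cv2.resize(im[155:265,110:225],None,fx=5,fy=5,interpolation=3)
b=cv2.resize(im[175:240,310:382],None,fx=3,fy=3,interpolation=3)
c=np.zeros((550,575+216,3),np.uint8);c[:,:575]=a;c[:195,575:]=b
cv2.imwrite('pics/crop0.png',c[...,::-1])
for nm,(r0,r1,c0,c1),z0,z1 in [('dialbox',(155,265,110,225),.062,.08),('hub/lever',(190,225,130,185),.097,.112),('start top',(175,240,310,382),.05,.059),('startbtn',(190,225,328,365),.06,.085),('bar',(200,290,250,282),.01,.022),('stand',(125,175,240,285),.03,.12),('square',(135,180,130,172),.008,.03)]:
    Q=P[r0:r1,c0:c1].reshape(-1,3);Q=Q[(Q[:,2]>z0)&(Q[:,2]<z1)]
    if len(Q)<5: print(nm,len(Q));continue
    (cx,cy),(w,h),an=cv2.minAreaRect((Q[:,:2]*1000).astype(np.float32))
    print(nm,len(Q),'rect',round(cx,1),round(cy,1),round(w),round(h),round(an,1),'med',Q.mean(0).round(4),'zmax',Q[:,2].max().round(4), np.median(Q[:,2]).round(4))
```

```text
dialbox 4789 rect 537.7 230.0 171 171 25.1 med [0.536  0.2267 0.0697] zmax 0.0792 0.0697
hub/lever 358 rect 532.3 246.5 39 76 15.3 med [0.5318 0.2377 0.1025] zmax 0.1087 0.1026
start top 1309 rect 538.6 -186.7 99 99 27.4 med [ 0.5373 -0.1857  0.0539] zmax 0.059 0.0539
startbtn 388 rect 538.7 -187.1 49 50 89.4 med [ 0.5374 -0.1859  0.0707] zmax 0.0801 0.0686
bar 854 rect 453.9 2.6 169 29 0.1 med [0.453  0.0029 0.014 ] zmax 0.0201 0.014
stand 394 rect 678.8 10.0 60 61 85.7 med [0.6935 0.0162 0.0748] zmax 0.1006 0.0803
square 452 rect 672.8 293.7 75 83 10.3 med [0.6645 0.2826 0.0128] zmax 0.0183 0.0128
```

View pics/crop0.png

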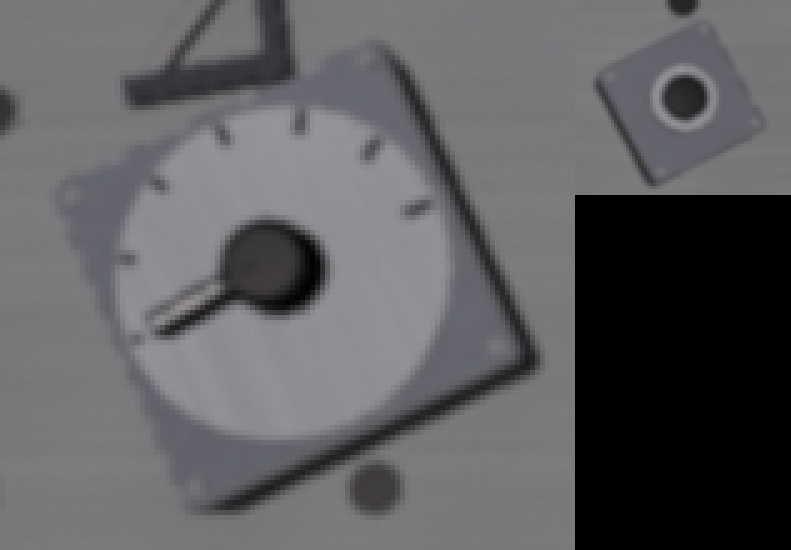

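The crop shows the grey dial box with the lever at step 1: the shortest mark is at crop (137,339), the step 5 mark at (300,120) and the longest at (418,208). The grey start box is at right. Sizes agree: 171 mm square at 70 mm high, and 99 mm square at 54 mm high. I'll move above the approach point with the gripper shut.

{"op": "step_arm", "data": {
  "increments": [
    {"dx": -0.329,"dy": -0.208,"dz": 0.06,"wz": -51,"grip": 0},
    {"dx": -0.329,"dy": -0.208,"dz": 0.06,"wz": -51,"grip": 0},
    {"dx": -0.329,"dy": -0.208,"dz": 0.06,"wz": -51,"grip": 0},
    {"dx": -0.329,"dy": -0.208,"dz": 0.06,"wz": -51,"grip": 0},
    {"dx": -0.329,"dy": -0.208,"dz": 0.06,"wz": -51,"grip": 0},
    {"dx": -0.329,"dy": -0.208,"dz": 0.06,"wz": -51,"grip": 0},
    {"dx": -0.329,"dy": -0.208,"dz": 0.06,"wz": -51,"grip": 0},
    {"dx": -0.329,"dy": -0.208,"dz": 0.06,"wz": -51,"grip": 0}
  ]
}}

```text
invalid input at $.increments[0]: expected keys dx, dy, dz, wx, wy, wz, grip
```

{"op": "step_arm", "data": {
  "increments": [
    {"dx": -0.329,"dy": -0.208,"dz": 0.06,"wx": 0,"wy": 0,"wz": -51,"grip": 0},
    {"dx": -0.329,"dy": -0.208,"dz": 0.06,"wx": 0,"wy": 0,"wz": -51,"grip": 0},
    {"dx": -0.329,"dy": -0.208,"dz": 0.06,"wx": 0,"wy": 0,"wz": -51,"grip": 0},
    {"dx": -0.329,"dy": -0.208,"dz": 0.06,"wx": 0,"wy": 0,"wz": -51,"grip": 0},
    {"dx": -0.329,"dy": -0.208,"dz": 0.06,"wx": 0,"wy": 0,"wz": -51,"grip": 0},
    {"dx": -0.329,"dy": -0.208,"dz": 0.06,"wx": 0,"wy": 0,"wz": -51,"grip": 0},
    {"dx": -0.329,"dy": -0.208,"dz": 0.06,"wx": 0,"wy": 0,"wz": -51,"grip": 0},
    {"dx": -0.329,"dy": -0.208,"dz": 0.06,"wx": 0,"wy": 0,"wz": -51,"grip": 0}
  ]
}}

```text
clock: 0.9
tcp_pos: [0.4892, 0.2528, 0.3441]
tool_rot: [-0.218, 0.976, -0.0, -0.0]
ft_force: [0.2, -0.5, -0.9]
gripper_width: -0.0001
grasp_force: 0.0
```

```bash
cat >> h.py <<'E'
def st():
    o=env.get_obs();M=R.from_quat(o['tool_rot']).as_matrix()
    print(round(o['clock'],2),'tcp',np.round(o['tcp_pos'],4),'xang',np.degrees(np.arctan2(M[1,0],M[0,0])).round(1),'tilt',M[:2,2].round(4),'F',np.round(o['ft_force'],2),'q7',o['q'][6].round(2))
    return np.array(o['tcp_pos']),M
E
python3 - <<'E'
from h import *
im,d=cap('side','side1');st()
P=cloud('side',d);p=np.array(env.get_obs()['tcp_pos'])
s=(np.hypot(P[...,0]-p[0],P[...,1]-p[1])<.05)&(P[...,2]>.12)&(P[...,2]<.3)
Q=P[s];print(len(Q),'zmin',np.sort(Q[:,2])[:8].round(4))
for lo in np.arange(.15,.27,.01):
    q=Q[(Q[:,2]>lo)&(Q[:,2]<lo+.01)]
    if len(q): r=(q-p)@np.array(R.from_quat(env.get_obs()['tool_rot']).as_matrix());print(round(lo,3),len(q),'toolx',r[:,0].min().round(4),r[:,0].max().round(4),'y',r[:,1].min().round(4),r[:,1].max().round(4))
E
```

```text
0.95 tcp [0.4931 0.245  0.343 ] xang -155.3 tilt [ 0.0008 -0.0067] F [ 3.63 -6.79 -0.2 ] q7 1.39
1226 zmin [0.1717 0.1727 0.174  0.174  0.174  0.1742 0.1742 0.1748]
0.17 20 toolx -0.0125 0.0092 y 0.0011 0.0154
0.18 48 toolx -0.0079 0.0108 y -0.0054 0.0218
0.19 53 toolx -0.0101 0.0117 y -0.0065 0.0217
0.2 53 toolx -0.0077 0.0099 y -0.0073 0.0229
0.21 43 toolx -0.0121 0.0122 y -0.0222 0.0347
0.22 116 toolx -0.0142 0.0128 y -0.0289 0.0453
0.23 113 toolx -0.0145 0.0167 y -0.0381 0.0492
0.24 146 toolx -0.0139 0.0175 y -0.0452 0.0496
0.25 127 toolx -0.0138 0.0172 y -0.0489 0.0502
0.26 130 toolx -0.0149 0.0184 y -0.0487 0.0497
0.27 170 toolx -0.0109 0.0192 y -0.0439 0.049
```

View pics/side1.png

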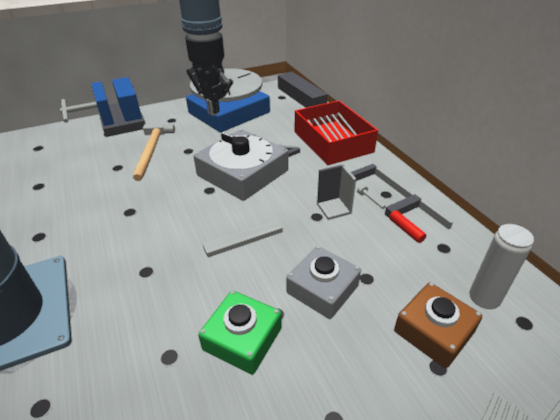

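The picture shows the shut gripper above the dial box, fingertips near (213,108), with the scene unchanged. From depth the fingertip measures about 22 x 28 mm and sits 172 mm ahead of the TCP, as specified. I'll settle, then descend slowly beside the lever.

{"op": "step_arm", "data": {
  "increments": [
    {"dx": 0,"dy": 0,"dz": 0,"wx": 0,"wy": 0,"wz": 0,"grip": 0},
    {"dx": 0,"dy": 0,"dz": 0,"wx": 0,"wy": 0,"wz": 0,"grip": 0},
    {"dx": 0,"dy": 0,"dz": 0.015,"wx": 0,"wy": 0,"wz": 0,"grip": 0},
    {"dx": 0,"dy": 0,"dz": 0.03,"wx": 0,"wy": 0,"wz": 0,"grip": 0},
    {"dx": 0,"dy": 0,"dz": 0.04,"wx": 0,"wy": 0,"wz": 0,"grip": 0},
    {"dx": 0,"dy": 0,"dz": 0.045,"wx": 0,"wy": 0,"wz": 0,"grip": 0},
    {"dx": 0,"dy": 0,"dz": 0.045,"wx": 0,"wy": 0,"wz": 0,"grip": 0},
    {"dx": 0,"dy": 0,"dz": 0.045,"wx": 0,"wy": 0,"wz": 0,"grip": 0}
  ]
}}

```text
clock: 1.75
tcp_pos: [0.4882, 0.2559, 0.3001]
tool_rot: [-0.219, 0.976, 0.0, 0.0]
ft_force: [-0.5, 0.4, -0.1]
gripper_width: 0.0001
grasp_force: 0.0
```

```bash
python3 -c "
from h import *
st()"
```

```text
1.75 tcp [0.4882 0.2559 0.3001] xang -154.7 tilt [0.0005 0.0004] F [-0.54  0.44 -0.08] q7 1.38
```

{"op": "step_arm", "data": {
  "increments": [
    {"dx": 0,"dy": 0,"dz": 0.015,"wx": 0,"wy": 0,"wz": 0,"grip": 0},
    {"dx": 0,"dy": 0,"dz": 0.03,"wx": 0,"wy": 0,"wz": 0,"grip": 0},
    {"dx": 0,"dy": 0,"dz": 0.04,"wx": 0,"wy": 0,"wz": 0,"grip": 0},
    {"dx": 0,"dy": 0,"dz": 0.042,"wx": 0,"wy": 0,"wz": 0,"grip": 0},
    {"dx": 0,"dy": 0,"dz": 0.042,"wx": 0,"wy": 0,"wz": 0,"grip": 0},
    {"dx": 0,"dy": 0,"dz": 0.042,"wx": 0,"wy": 0,"wz": 0,"grip": 0}
  ]
}}

```text
clock: 2.35
tcp_pos: [0.4885, 0.2557, 0.2584]
tool_rot: [-0.219, 0.976, 0.0, 0.001]
ft_force: [-0.0, 0.6, 0.6]
gripper_width: 0.0001
grasp_force: 0.0
```

```bash
cat >> h.py <<'E'
C=np.array([.5377,.230])
def arc(angs,off=.017,r=.044):
    p,M=st(); x0=np.degrees(np.arctan2(M[1,0],M[0,0]))
    for a in angs:   # lever selector angle (deg) to which the finger face is brought
        th=np.radians(115.1-a);u=np.array([np.cos(th),np.sin(th)]);t=np.array([-u[1],u[0]])
        T=C+r*u+off*t; D=M[:2,:2].T@(T-p[:2])
        w=-(((np.degrees(th)+90-x0)+180)%360-180)
        print(a,T.round(4),'dx %.4f dy %.4f wz %.1f'%(D[0],D[1],w))
E
python3 -c "
from h import *
arc([-10,-5,0,4,8,12,16,20,24,28])"
```

```text
2.35 tcp [0.4885 0.2557 0.2584] xang -154.7 tilt [0.001  0.0006] F [-0.    0.59  0.57] q7 1.37
-10 [0.4985 0.2562] dx -0.0092 dy -0.0038 wz -9.8
-5 [0.5009 0.2595] dx -0.0129 dy -0.0018 wz -4.8
0 [0.5036 0.2626] dx -0.0166 dy -0.0002 wz 0.2
4 [0.506  0.2649] dx -0.0197 dy 0.0009 wz 4.2
8 [0.5085 0.2671] dx -0.0229 dy 0.0018 wz 8.2
12 [0.5112 0.269 ] dx -0.0262 dy 0.0024 wz 12.2
16 [0.514  0.2708] dx -0.0294 dy 0.0028 wz 16.2
20 [0.5169 0.2723] dx -0.0327 dy 0.0029 wz 20.2
24 [0.5199 0.2737] dx -0.0360 dy 0.0029 wz 24.2
28 [0.5229 0.2748] dx -0.0393 dy 0.0026 wz 28.2
```

Step to the first click, so the lever face ends at about 20°.

{"op": "step_arm", "data": {
  "increments": [
    {"dx": -0.009,"dy": 0,"dz": 0,"wx": 0,"wy": 0,"wz": 0,"grip": 0},
    {"dx": -0.014,"dy": 0,"dz": 0,"wx": 0,"wy": 0,"wz": 0,"grip": 0},
    {"dx": -0.0166,"dy": 0,"dz": 0,"wx": 0,"wy": 0,"wz": 0,"grip": 0},
    {"dx": -0.0197,"dy": 0.0009,"dz": 0,"wx": 0,"wy": 0,"wz": 4,"grip": 0},
    {"dx": -0.0229,"dy": 0.0018,"dz": 0,"wx": 0,"wy": 0,"wz": 8,"grip": 0},
    {"dx": -0.0262,"dy": 0.0024,"dz": 0,"wx": 0,"wy": 0,"wz": 12,"grip": 0},
    {"dx": -0.0294,"dy": 0.0028,"dz": 0,"wx": 0,"wy": 0,"wz": 16,"grip": 0},
    {"dx": -0.0327,"dy": 0.0029,"dz": 0,"wx": 0,"wy": 0,"wz": 20,"grip": 0}
  ]
}}

```text
clock: 3.15
tcp_pos: [0.5167, 0.2723, 0.2577]
tool_rot: [-0.045, 0.999, 0.0, -0.0]
ft_force: [-0.3, -0.4, -0.7]
gripper_width: -0.0001
grasp_force: 0.0
```

Run:
```python
from h import *
im,d=cap('top','top1')
arc([20,24,28,32,36,40,44,48,52])
a=cv2.resize(im[130:265,90:225],None,fx=4,fy=4,interpolation=3)
cv2.imwrite('pics/crop1.png',a[...,::-1])
```

```text
3.2 tcp [0.5171 0.2726 0.2578] xang -175.1 tilt [0.0006 0.0005] F [ 0.27  0.87 -0.53] q7 1.08
20 [0.5169 0.2723] dx 0.0003 dy -0.0003 wz -0.2
24 [0.5199 0.2737] dx -0.0028 dy 0.0008 wz 3.8
28 [0.5229 0.2748] dx -0.0060 dy 0.0017 wz 7.8
32 [0.5261 0.2757] dx -0.0092 dy 0.0023 wz 11.8
36 [0.5293 0.2764] dx -0.0125 dy 0.0027 wz 15.8
40 [0.5326 0.2769] dx -0.0158 dy 0.0029 wz 19.8
44 [0.5359 0.2771] dx -0.0191 dy 0.0029 wz 23.8
48 [0.5392 0.2771] dx -0.0223 dy 0.0026 wz 27.8
52 [0.5424 0.2769] dx -0.0256 dy 0.0021 wz 31.8
```

View pics/crop1.png

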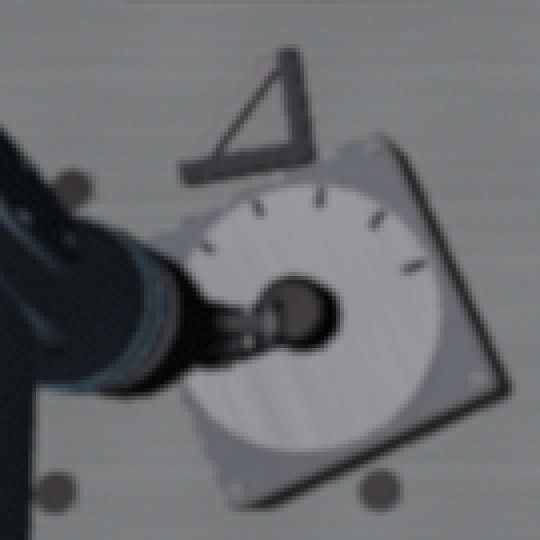

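The crop shows the finger at the dial's left with the lever mostly hidden. The box hasn't moved: its corners and marks are in the same places. Second click next, to about 50°.

{"op": "step_arm", "data": {
  "increments": [
    {"dx": -0.0028,"dy": 0.0008,"dz": 0,"wx": 0,"wy": 0,"wz": 4,"grip": 0},
    {"dx": -0.006,"dy": 0.0017,"dz": 0,"wx": 0,"wy": 0,"wz": 8,"grip": 0},
    {"dx": -0.0092,"dy": 0.0023,"dz": 0,"wx": 0,"wy": 0,"wz": 12,"grip": 0},
    {"dx": -0.0125,"dy": 0.0027,"dz": 0,"wx": 0,"wy": 0,"wz": 16,"grip": 0},
    {"dx": -0.0158,"dy": 0.0029,"dz": 0,"wx": 0,"wy": 0,"wz": 20,"grip": 0},
    {"dx": -0.0191,"dy": 0.0029,"dz": 0,"wx": 0,"wy": 0,"wz": 24,"grip": 0},
    {"dx": -0.0223,"dy": 0.0026,"dz": 0,"wx": 0,"wy": 0,"wz": 28,"grip": 0},
    {"dx": -0.024,"dy": 0.0024,"dz": 0,"wx": 0,"wy": 0,"wz": 30,"grip": 0}
  ]
}}

```text
clock: 4.0
tcp_pos: [0.5404, 0.2768, 0.2577]
tool_rot: [0.214, 0.977, 0.0, 0.0]
ft_force: [0.3, -1.0, 0.2]
gripper_width: -0.0002
grasp_force: 0.0
```

Run:
```python
from h import *
arc([50,54,58,62,66,70,74,78,80])
```

```text
4.0 tcp [0.5404 0.2768 0.2577] xang 155.2 tilt [0.0002 0.    ] F [ 0.3  -0.95  0.2 ] q7 0.68
50 [0.5408 0.2771] dx -0.0003 dy 0.0004 wz 0.1
54 [0.5441 0.2767] dx -0.0034 dy 0.0014 wz 4.1
58 [0.5473 0.2762] dx -0.0066 dy 0.0023 wz 8.1
62 [0.5505 0.2754] dx -0.0098 dy 0.0029 wz 12.1
66 [0.5537 0.2744] dx -0.0131 dy 0.0033 wz 16.1
70 [0.5567 0.2732] dx -0.0163 dy 0.0035 wz 20.1
74 [0.5597 0.2717] dx -0.0196 dy 0.0034 wz 24.1
78 [0.5625 0.2701] dx -0.0229 dy 0.0031 wz 28.1
80 [0.5639 0.2692] dx -0.0245 dy 0.0029 wz 30.1
```

Third click, to about 80°.

{"op": "step_arm", "data": {
  "increments": [
    {"dx": -0.0034,"dy": 0.0014,"dz": 0,"wx": 0,"wy": 0,"wz": 4,"grip": 0},
    {"dx": -0.0066,"dy": 0.0023,"dz": 0,"wx": 0,"wy": 0,"wz": 8,"grip": 0},
    {"dx": -0.0098,"dy": 0.0029,"dz": 0,"wx": 0,"wy": 0,"wz": 12,"grip": 0},
    {"dx": -0.0131,"dy": 0.0033,"dz": 0,"wx": 0,"wy": 0,"wz": 16,"grip": 0},
    {"dx": -0.0163,"dy": 0.0035,"dz": 0,"wx": 0,"wy": 0,"wz": 20,"grip": 0},
    {"dx": -0.0196,"dy": 0.0034,"dz": 0,"wx": 0,"wy": 0,"wz": 24,"grip": 0},
    {"dx": -0.0229,"dy": 0.0031,"dz": 0,"wx": 0,"wy": 0,"wz": 28,"grip": 0},
    {"dx": -0.0245,"dy": 0.0029,"dz": 0,"wx": 0,"wy": 0,"wz": 30,"grip": 0}
  ]
}}

```text
clock: 4.8
tcp_pos: [0.5639, 0.269, 0.2577]
tool_rot: [0.46, 0.888, -0.0, 0.0]
ft_force: [-0.2, 0.2, 0.6]
gripper_width: -0.0003
grasp_force: 0.0
```

Run:
```python
from h import *
im,d=cap('side','side2')
arc([80,84,87,90,93,96,99,102,105,108,110,112])
a=cv2.resize(im[90:210,150:320],None,fx=4,fy=4,interpolation=3)
cv2.imwrite('pics/crop2.png',a[...,::-1])
```

```text
4.85 tcp [0.564  0.2688 0.2577] xang 125.2 tilt [ 0.0003 -0.0003] F [ 1.04 -0.23  0.04] q7 0.28
80 [0.5639 0.2692] dx 0.0004 dy 0.0002 wz 0.1
84 [0.5666 0.2673] dx -0.0028 dy 0.0013 wz 4.1
87 [0.5685 0.2657] dx -0.0051 dy 0.0019 wz 7.1
90 [0.5703 0.2641] dx -0.0075 dy 0.0025 wz 10.1
93 [0.5721 0.2623] dx -0.0100 dy 0.0029 wz 13.1
96 [0.5737 0.2605] dx -0.0124 dy 0.0031 wz 16.1
99 [0.5753 0.2585] dx -0.0149 dy 0.0033 wz 19.1
102 [0.5767 0.2565] dx -0.0174 dy 0.0033 wz 22.1
105 [0.578  0.2545] dx -0.0198 dy 0.0032 wz 25.1
108 [0.5793 0.2523] dx -0.0223 dy 0.0030 wz 28.1
110 [0.58   0.2508] dx -0.0239 dy 0.0028 wz 30.1
112 [0.5807 0.2494] dx -0.0255 dy 0.0025 wz 32.1
```

View pics/crop2.png

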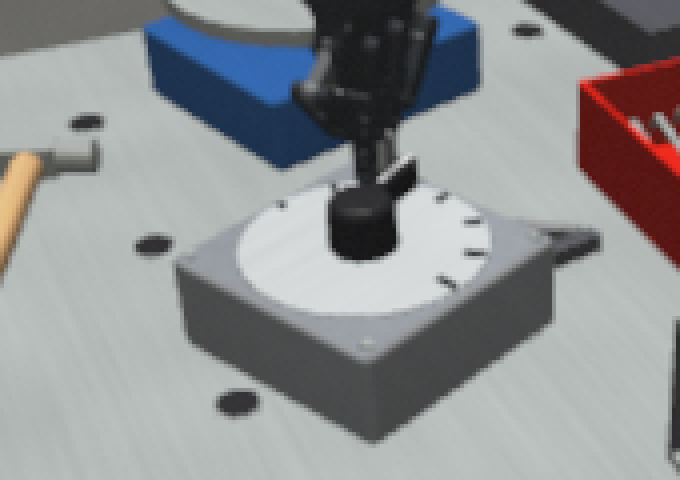

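```bash
cat >> h.py <<'E'
def proj(n,p):
    m=env.camera_model(n);K=np.array(m['camera_matrix']);T=np.array(m['extrinsics'])
    c=T[:3,:3].T@(np.array(p)-T[:3,3]);return K[0,0]*c[0]/-c[2]+K[0,2],-K[1,1]*c[1]/-c[2]+K[1,2]
def pt(a,r,z):
    th=np.radians(115.1-a);return [C[0]+r*np.cos(th),C[1]+r*np.sin(th),z]
E
python3 - <<'E'
from h import *
f=lambda p:[round((proj('side',p)[0]-150)*4),round((proj('side',p)[1]-90)*4)]
for i in range(7): print(i+1,'mark',f(pt(30*i,.07,.0725)),'tip top',f(pt(30*i,.058,.104)),f(pt(30*i,.058,.084)))
print('hub',f(pt(0,0,.104)))
P=cloud('side',np.load('side.npz')['d'])
s=(P[...,2]>.085)&(P[...,2]<.11)
Q=P[s][:,:2]-C;r=np.hypot(*Q.T);sel=(r>.05)&(r<.065)
a=115.1-np.degrees(np.arctan2(Q[sel,1],Q[sel,0]));a=(a+180)%360-180
print(np.histogram(a,np.arange(0,181,5)))
E
```

```text
1 mark [280, 205] tip top [288, 167] [291, 195]
2 mark [330, 188] tip top [330, 153] [333, 181]
3 mark [386, 185] tip top [378, 150] [380, 178]
4 mark [436, 196] tip top [420, 160] [422, 188]
5 mark [467, 220] tip top [446, 179] [448, 208]
6 mark [470, 251] tip top [449, 205] [450, 233]
7 mark [443, 281] tip top [425, 229] [427, 258]
hub [355, 197]
(array([ 0,  0,  0,  0,  0,  0,  0,  0,  0,  0,  0,  0,  0,  1,  4,  1,  5,
       13,  0,  0,  0,  0,  0,  0,  0,  0,  0,  0,  0,  0,  0,  0,  0,  0,
        0,  0]), array([  0,   5,  10,  15,  20,  25,  30,  35,  40,  45,  50,  55,  60,
        65,  70,  75,  80,  85,  90,  95, 100, 105, 110, 115, 120, 125,
       130, 135, 140, 145, 150, 155, 160, 165, 170, 175, 180]))
```

{"op": "step_arm", "data": {
  "increments": [
    {"dx": 0,"dy": 0,"dz": 0,"wx": 0,"wy": 0,"wz": 0,"grip": 0},
    {"dx": 0,"dy": 0,"dz": 0,"wx": 0,"wy": 0,"wz": 0,"grip": 0}
  ]
}}

```text
clock: 5.05
tcp_pos: [0.5636, 0.2691, 0.2577]
tool_rot: [0.459, 0.889, -0.0, -0.0]
ft_force: [-0.0, -0.4, 0.6]
gripper_width: -0.0003
grasp_force: 0.0
```

```bash
cat >> h.py <<'E'
def lever(n,name):
    im,d=cap(n,name);P=cloud(n,d);Q=P[(P[...,2]>.08)&(P[...,2]<.112)]
    q=Q[:,:2]-C;r=np.hypot(*q.T);a=(115.1-np.degrees(np.arctan2(q[:,1],q[:,0]))+180)%360-180
    h=P[(P[...,2]>.1)&(P[...,2]<.108)];hq=h[np.hypot(*(h[:,:2]-C).T)<.027]
    print('hub',hq.mean(0).round(4))
    for lo in np.arange(.026,.07,.005):
        s=(r>lo)&(r<lo+.005)
        if s.any(): print(round(lo,3),s.sum(),'ang',a[s].min().round(),a[s].max().round(),'edge',(np.radians(a[s].max()-90)*lo*1000).round(1),'top ones',np.sort(a[s&(Q[:,2]>.098)]).round()[[0,-1]] if (s&(Q[:,2]>.098)).any() else '')
E
python3 - <<'E'
from h import *
lever('side','side3');lever('top','top3')
E
```

```text
hub [0.5402 0.224  0.1047]
0.026 17 ang 61.0 110.0 edge 9.0 top ones [ 61. 110.]
0.031 28 ang 50.0 108.0 edge 9.6 top ones [ 50. 106.]
0.036 39 ang 45.0 106.0 edge 9.9 top ones [ 46. 106.]
0.041 25 ang 49.0 103.0 edge 9.1 top ones [ 68. 103.]
0.046 19 ang 72.0 104.0 edge 11.3 top ones [ 72. 102.]
0.051 14 ang 73.0 102.0 edge 10.3 top ones [73. 98.]
0.056 9 ang 70.0 99.0 edge 8.8 top ones [71. 99.]
0.061 1 ang 70.0 70.0 edge -21.1 top ones [70. 70.]
hub [0.5388 0.2298 0.1029]
0.026 17 ang 77.0 103.0 edge 5.7 top ones [ 77. 103.]
0.031 15 ang 59.0 101.0 edge 5.8 top ones [ 59. 101.]
0.036 22 ang 61.0 99.0 edge 5.7 top ones [61. 99.]
0.041 19 ang 68.0 98.0 edge 5.7 top ones [69. 98.]
0.046 22 ang 70.0 98.0 edge 6.3 top ones [70. 97.]
0.051 10 ang 86.0 97.0 edge 5.9 top ones [86. 96.]
0.056 5 ang 85.0 96.0 edge 5.7 top ones [85. 95.]
```

The lever is now at step 4: its leading edge is 6 mm beyond the 90° line. Last click next, slowly to about 109°, with pauses.

{"op": "step_arm", "data": {
  "increments": [
    {"dx": -0.0028,"dy": 0.0013,"dz": 0,"wx": 0,"wy": 0,"wz": 4,"grip": 0},
    {"dx": -0.0051,"dy": 0.0019,"dz": 0,"wx": 0,"wy": 0,"wz": 7,"grip": 0},
    {"dx": -0.0075,"dy": 0.0025,"dz": 0,"wx": 0,"wy": 0,"wz": 10,"grip": 0},
    {"dx": -0.01,"dy": 0.0029,"dz": 0,"wx": 0,"wy": 0,"wz": 13,"grip": 0},
    {"dx": -0.0124,"dy": 0.0031,"dz": 0,"wx": 0,"wy": 0,"wz": 16,"grip": 0},
    {"dx": -0.0149,"dy": 0.0033,"dz": 0,"wx": 0,"wy": 0,"wz": 19,"grip": 0},
    {"dx": -0.0174,"dy": 0.0033,"dz": 0,"wx": 0,"wy": 0,"wz": 22,"grip": 0},
    {"dx": -0.019,"dy": 0.0032,"dz": 0,"wx": 0,"wy": 0,"wz": 24,"grip": 0}
  ]
}}

```text
clock: 5.95
tcp_pos: [0.5772, 0.2558, 0.2577]
tool_rot: [0.634, 0.773, 0.0, -0.0]
ft_force: [-0.6, 1.1, 0.6]
gripper_width: -0.0001
grasp_force: 0.5
```

Run:
```python
from h import *
lever('top','top4'); arc([104,106,108,110,112])
```

```text
hub [0.5389 0.2299 0.1028]
0.026 16 ang 91.0 114.0 edge 10.9 top ones [ 91. 113.]
0.031 22 ang 75.0 112.0 edge 12.1 top ones [ 78. 112.]
0.036 21 ang 84.0 110.0 edge 12.4 top ones [ 85. 110.]
0.041 20 ang 92.0 110.0 edge 14.0 top ones [ 92. 108.]
0.046 16 ang 94.0 109.0 edge 15.0 top ones [ 94. 109.]
0.051 16 ang 90.0 107.0 edge 15.5 top ones [ 91. 106.]
0.056 4 ang 91.0 105.0 edge 15.0 top ones [100. 102.]
6.0 tcp [0.5774 0.2554 0.2578] xang 101.1 tilt [0.0002 0.0002] F [-0.5   0.88 -0.82] q7 -0.03
104 [0.5776 0.2552] dx -0.0003 dy 0.0002 wz 0.0
106 [0.5785 0.2537] dx -0.0018 dy 0.0008 wz 2.0
108 [0.5793 0.2523] dx -0.0034 dy 0.0013 wz 4.0
110 [0.58   0.2508] dx -0.0050 dy 0.0017 wz 6.0
112 [0.5807 0.2494] dx -0.0066 dy 0.0021 wz 8.0
```

{"op": "step_arm", "data": {
  "increments": [
    {"dx": -0.0018,"dy": 0.0008,"dz": 0,"wx": 0,"wy": 0,"wz": 2,"grip": 0},
    {"dx": -0.0034,"dy": 0.0013,"dz": 0,"wx": 0,"wy": 0,"wz": 4,"grip": 0},
    {"dx": -0.005,"dy": 0.0017,"dz": 0,"wx": 0,"wy": 0,"wz": 6,"grip": 0},
    {"dx": -0.005,"dy": 0.0017,"dz": 0,"wx": 0,"wy": 0,"wz": 6,"grip": 0},
    {"dx": -0.005,"dy": 0.0017,"dz": 0,"wx": 0,"wy": 0,"wz": 6,"grip": 0},
    {"dx": -0.005,"dy": 0.0017,"dz": 0,"wx": 0,"wy": 0,"wz": 6,"grip": 0}
  ]
}}

```text
clock: 6.6
tcp_pos: [0.5799, 0.2508, 0.2577]
tool_rot: [0.674, 0.739, -0.0, 0.0]
ft_force: [0.3, 0.1, -0.3]
gripper_width: -0.0002
grasp_force: 0.0
```

Run:
```python
from h import *
lever('top','top5'); arc([110,112,114])
```

```text
hub [0.5388 0.2286 0.1031]
0.026 15 ang 110.0 134.0 edge 19.8 top ones [110. 134.]
0.031 23 ang 79.0 131.0 edge 22.1 top ones [ 84. 131.]
0.036 29 ang 90.0 129.0 edge 24.6 top ones [ 90. 128.]
0.041 24 ang 99.0 128.0 edge 27.2 top ones [100. 127.]
0.046 23 ang 99.0 127.0 edge 30.0 top ones [100. 127.]
0.051 14 ang 97.0 126.0 edge 32.1 top ones [114. 125.]
0.056 7 ang 97.0 125.0 edge 34.2 top ones [ 98. 125.]
6.65 tcp [0.5799 0.2509 0.2577] xang 95.3 tilt [-0.  0.] F [ 0.02 -0.23 -0.25] q7 -0.1
110 [0.58   0.2508] dx -0.0001 dy 0.0001 wz 0.2
112 [0.5807 0.2494] dx -0.0016 dy 0.0007 wz 2.2
114 [0.5814 0.2478] dx -0.0032 dy 0.0012 wz 4.2
```

The lever now rests at step 5: its leading edge moved about 30° on, to the 120° line. I'll back off and rise.

{"op": "step_arm", "data": {
  "increments": [
    {"dx": 0.006,"dy": 0,"dz": 0,"wx": 0,"wy": 0,"wz": 0,"grip": 0},
    {"dx": 0.012,"dy": 0,"dz": 0,"wx": 0,"wy": 0,"wz": 0,"grip": 0},
    {"dx": 0.012,"dy": 0,"dz": -0.02,"wx": 0,"wy": 0,"wz": 0,"grip": 0},
    {"dx": 0.012,"dy": 0,"dz": -0.05,"wx": 0,"wy": 0,"wz": 0,"grip": 0},
    {"dx": 0.012,"dy": 0,"dz": -0.08,"wx": 0,"wy": 0,"wz": 0,"grip": 0},
    {"dx": -0.02,"dy": -0.004,"dz": -0.09,"wx": 0,"wy": 0,"wz": 0,"grip": 0},
    {"dx": -0.06,"dy": -0.012,"dz": -0.09,"wx": 0,"wy": 0,"wz": 0,"grip": 0},
    {"dx": -0.1,"dy": -0.02,"dz": -0.09,"wx": 0,"wy": 0,"wz": 0,"grip": 0}
  ]
}}

```text
clock: 7.45
tcp_pos: [0.5691, 0.1493, 0.3483]
tool_rot: [0.673, 0.74, 0.001, 0.0]
ft_force: [-0.0, 0.7, 0.2]
gripper_width: 0.0005
grasp_force: 0.0
```

{"op": "step_arm", "data": {
  "increments": [
    {"dx": -0.045,"dy": -0.008,"dz": 0,"wx": 0,"wy": 0,"wz": 0,"grip": 0},
    {"dx": -0.09,"dy": -0.016,"dz": 0,"wx": 0,"wy": 0,"wz": 0,"grip": 0},
    {"dx": -0.135,"dy": -0.025,"dz": 0,"wx": 0,"wy": 0,"wz": 0,"grip": 0},
    {"dx": -0.18,"dy": -0.033,"dz": 0,"wx": 0,"wy": 0,"wz": 0,"grip": 0},
    {"dx": -0.225,"dy": -0.041,"dz": 0,"wx": 0,"wy": 0,"wz": 0,"grip": 0},
    {"dx": -0.27,"dy": -0.05,"dz": 0,"wx": 0,"wy": 0,"wz": 0,"grip": 0},
    {"dx": -0.31,"dy": -0.057,"dz": 0,"wx": 0,"wy": 0,"wz": 0,"grip": 0},
    {"dx": -0.332,"dy": -0.0615,"dz": 0,"wx": 0,"wy": 0,"wz": 0,"grip": 0}
  ]
}}

```text
clock: 8.25
tcp_pos: [0.5379, -0.1903, 0.3481]
tool_rot: [0.675, 0.738, -0.0, 0.001]
ft_force: [0.4, 0.6, -0.1]
gripper_width: -0.0
grasp_force: 0.0
```

{"op": "step_arm", "data": {
  "increments": [
    {"dx": 0,"dy": 0,"dz": 0,"wx": 0,"wy": 0,"wz": 0,"grip": 0},
    {"dx": 0,"dy": 0,"dz": 0,"wx": 0,"wy": 0,"wz": 0,"grip": 0},
    {"dx": 0,"dy": 0,"dz": 0,"wx": 0,"wy": 0,"wz": 0,"grip": 0},
    {"dx": 0,"dy": 0,"dz": 0,"wx": 0,"wy": 0,"wz": 0,"grip": 0}
  ]
}}

```text
clock: 8.65
tcp_pos: [0.5391, -0.1851, 0.3476]
tool_rot: [0.673, 0.74, 0.0, -0.0]
ft_force: [0.0, 0.1, -0.1]
gripper_width: -0.0001
grasp_force: 0.0
```

Run:
```python
from h import *
lever('top','top6'); p,M=st()
B=np.array([.5386,-.1868]);print('tool d',(M[:2,:2].T@(B-p[:2])).round(4))
P=cloud('side',np.load('side.npz')['d'])
r=np.hypot(P[...,0]-B[0],P[...,1]-B[1]);k=(P[...,2]>.058)&(r<.04)
Q=P[k];print(len(Q),[ (round(z,3),int(((Q[:,2]>z)&(Q[:,2]<=z+.002)).sum())) for z in np.arange(.058,.084,.002)])
t=Q[Q[:,2]>.066];print(t.mean(0).round(4),t.min(0).round(4),t.max(0).round(4))
```

```text
hub [0.5388 0.2291 0.1028]
0.026 16 ang 110.0 133.0 edge 19.5 top ones [110. 133.]
0.031 16 ang 108.0 131.0 edge 22.3 top ones [114. 131.]
0.036 16 ang 114.0 129.0 edge 24.5 top ones [114. 129.]
0.041 17 ang 114.0 128.0 edge 27.5 top ones [114. 128.]
0.046 16 ang 114.0 129.0 edge 31.2 top ones [114. 128.]
0.051 14 ang 116.0 127.0 edge 33.2 top ones [116. 127.]
0.056 3 ang 118.0 124.0 edge 33.7 top ones [118. 124.]
8.7 tcp [ 0.539  -0.1854  0.3476] xang 95.4 tilt [-0.      0.0006] F [0.03 0.65 0.21] q7 0.62
tool d [-0.0014 -0.0005]
610 [(np.float64(0.058), 29), (np.float64(0.06), 20), (np.float64(0.062), 25), (np.float64(0.064), 28), (np.float64(0.066), 107), (np.float64(0.068), 113), (np.float64(0.07), 12), (np.float64(0.072), 22), (np.float64(0.074), 20), (np.float64(0.076), 106), (np.float64(0.078), 123), (np.float64(0.08), 5), (np.float64(0.082), 0)]
[ 0.5383 -0.1938  0.0732] [ 0.5152 -0.2143  0.0661] [ 0.5663 -0.1634  0.0808]
```

The lever stays at step 5 (121°). The button top measures 78 mm high, and its collar 67.5 mm. I'm centred above it, so I'll descend.

{"op": "step_arm", "data": {
  "increments": [
    {"dx": -0.001,"dy": -0.0005,"dz": 0.02,"wx": 0,"wy": 0,"wz": 0,"grip": 0},
    {"dx": -0.001,"dy": -0.0005,"dz": 0.045,"wx": 0,"wy": 0,"wz": 0,"grip": 0},
    {"dx": -0.001,"dy": -0.0005,"dz": 0.065,"wx": 0,"wy": 0,"wz": 0,"grip": 0},
    {"dx": -0.001,"dy": -0.0005,"dz": 0.08,"wx": 0,"wy": 0,"wz": 0,"grip": 0},
    {"dx": -0.001,"dy": -0.0005,"dz": 0.088,"wx": 0,"wy": 0,"wz": 0,"grip": 0},
    {"dx": -0.001,"dy": -0.0005,"dz": 0.09,"wx": 0,"wy": 0,"wz": 0,"grip": 0},
    {"dx": -0.001,"dy": -0.0005,"dz": 0.09,"wx": 0,"wy": 0,"wz": 0,"grip": 0}
  ]
}}

```text
clock: 9.4
tcp_pos: [0.5384, -0.1879, 0.258]
tool_rot: [0.674, 0.739, 0.0, 0.0]
ft_force: [0.2, 0.2, 1.2]
gripper_width: -0.0001
grasp_force: 0.0
```

{"op": "step_arm", "data": {
  "increments": [
    {"dx": 0,"dy": 0,"dz": 0.003,"wx": 0,"wy": 0,"wz": 0,"grip": 0},
    {"dx": 0,"dy": 0,"dz": 0.005,"wx": 0,"wy": 0,"wz": 0,"grip": 0},
    {"dx": 0,"dy": 0,"dz": 0.007,"wx": 0,"wy": 0,"wz": 0,"grip": 0},
    {"dx": 0,"dy": 0,"dz": 0.009,"wx": 0,"wy": 0,"wz": 0,"grip": 0},
    {"dx": 0,"dy": 0,"dz": 0.01,"wx": 0,"wy": 0,"wz": 0,"grip": 0},
    {"dx": 0,"dy": 0,"dz": 0.01,"wx": 0,"wy": 0,"wz": 0,"grip": 0}
  ]
}}

```text
clock: 10.0
tcp_pos: [0.5383, -0.1879, 0.2478]
tool_rot: [0.674, 0.739, 0.0, 0.0]
ft_force: [0.3, 0.6, 3.0]
gripper_width: -0.0002
grasp_force: 1.4
```

{"op": "step_arm", "data": {
  "increments": [
    {"dx": 0,"dy": 0,"dz": 0.001,"wx": 0,"wy": 0,"wz": 0,"grip": 0},
    {"dx": 0,"dy": 0,"dz": 0.002,"wx": 0,"wy": 0,"wz": 0,"grip": 0},
    {"dx": 0,"dy": 0,"dz": 0.0025,"wx": 0,"wy": 0,"wz": 0,"grip": 0},
    {"dx": 0,"dy": 0,"dz": 0.0025,"wx": 0,"wy": 0,"wz": 0,"grip": 0}
  ]
}}

```text
clock: 10.4
tcp_pos: [0.5383, -0.1879, 0.2453]
tool_rot: [0.674, 0.739, 0.0, 0.0]
ft_force: [-0.1, 0.7, 3.7]
gripper_width: 0.0001
grasp_force: 2.2
```

{"op": "step_arm", "data": {
  "increments": [
    {"dx": 0,"dy": 0,"dz": 0.001,"wx": 0,"wy": 0,"wz": 0,"grip": 0},
    {"dx": 0,"dy": 0,"dz": 0.002,"wx": 0,"wy": 0,"wz": 0,"grip": 0},
    {"dx": 0,"dy": 0,"dz": 0.002,"wx": 0,"wy": 0,"wz": 0,"grip": 0}
  ]
}}

```text
clock: 10.7
tcp_pos: [0.5384, -0.188, 0.2443]
tool_rot: [0.674, 0.739, 0.0, 0.0]
ft_force: [-3.1, 1.4, 15.6]
gripper_width: -0.0004
grasp_force: 7.7
```

The force jumped to 15.6 N with the fingertip at 71–72 mm, so the button is on its stop. I'll hold one row, release and move clear.

{"op": "step_arm", "data": {
  "increments": [
    {"dx": 0,"dy": 0,"dz": 0,"wx": 0,"wy": 0,"wz": 0,"grip": 0},
    {"dx": 0,"dy": 0,"dz": -0.004,"wx": 0,"wy": 0,"wz": 0,"grip": 0},
    {"dx": 0,"dy": 0,"dz": -0.01,"wx": 0,"wy": 0,"wz": 0,"grip": 0},
    {"dx": 0,"dy": 0,"dz": -0.025,"wx": 0,"wy": 0,"wz": 0,"grip": 0},
    {"dx": 0,"dy": 0,"dz": -0.055,"wx": 0,"wy": 0,"wz": 0,"grip": 0},
    {"dx": 0,"dy": 0,"dz": -0.09,"wx": 0,"wy": 0,"wz": 0,"grip": 0},
    {"dx": 0,"dy": 0,"dz": -0.12,"wx": 0,"wy": 0,"wz": 0,"grip": 0},
    {"dx": 0,"dy": 0,"dz": -0.12,"wx": 0,"wy": 0,"wz": 0,"grip": 0}
  ]
}}

```text
clock: 11.5
tcp_pos: [0.5392, -0.1888, 0.3678]
tool_rot: [0.674, 0.739, 0.002, 0.003]
ft_force: [0.5, -0.1, 0.1]
gripper_width: -0.0
grasp_force: 0.0
```

{"op": "step_arm", "data": {
  "increments": [
    {"dx": 0,"dy": 0,"dz": 0,"wx": 0,"wy": 0,"wz": 0,"grip": 0},
    {"dx": 0,"dy": 0,"dz": 0,"wx": 0,"wy": 0,"wz": 0,"grip": 0},
    {"dx": 0,"dy": 0,"dz": 0,"wx": 0,"wy": 0,"wz": 0,"grip": 0},
    {"dx": 0,"dy": 0,"dz": 0,"wx": 0,"wy": 0,"wz": 0,"grip": 0}
  ]
}}

```text
clock: 11.9
tcp_pos: [0.5379, -0.1878, 0.3623]
tool_rot: [0.674, 0.739, -0.001, -0.001]
ft_force: [0.0, 0.2, 0.4]
gripper_width: -0.0002
grasp_force: 0.0
```

Run:
```python
from h import *
lever('top','top7'); st(); im,d=cap('side','side7')
P=cloud('side',d);r=np.hypot(P[...,0]-.5386,P[...,1]+.1868);Q=P[(r<.04)&(P[...,2]<.1)]
print([(round(z,3),int(((Q[:,2]>z)&(Q[:,2]<=z+.002)).sum())) for z in np.arange(.058,.084,.002)])
```

```text
hub [0.5386 0.2295 0.1029]
0.026 16 ang 109.0 134.0 edge 19.9 top ones [109. 133.]
0.031 15 ang 111.0 131.0 edge 22.3 top ones [111. 130.]
0.036 16 ang 115.0 130.0 edge 24.9 top ones [115. 129.]
0.041 14 ang 114.0 129.0 edge 27.8 top ones [114. 129.]
0.046 18 ang 114.0 127.0 edge 29.9 top ones [114. 127.]
0.051 16 ang 113.0 127.0 edge 33.0 top ones [113. 127.]
0.056 2 ang 119.0 120.0 edge 29.6 top ones [119. 120.]
11.95 tcp [ 0.5379 -0.1878  0.3625] xang 95.3 tilt [-0.0015  0.0002] F [ 0.66  0.2  -0.93] q7 0.61
[(np.float64(0.058), 40), (np.float64(0.06), 17), (np.float64(0.062), 26), (np.float64(0.064), 21), (np.float64(0.066), 112), (np.float64(0.068), 109), (np.float64(0.07), 21), (np.float64(0.072), 16), (np.float64(0.074), 21), (np.float64(0.076), 118), (np.float64(0.078), 117), (np.float64(0.08), 2), (np.float64(0.082), 0)]
```

View pics/side7.png

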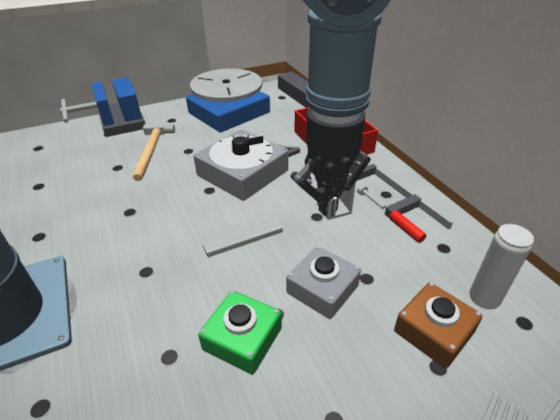

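The final picture shows the lever (255,141) at step 5, the start button (324,266) up at 78 mm again, both boxes in place and the hand clear.

```bash
python3 -c "
from plant import env
print(env.finish_job())"
```

```text
the job is handed in; nothing more can be done
None
```

The job is handed in: the lever measured at step 5 (about 120°), the start button was pressed to its stop and came back up, and the hand is clear with the boxes where they began; the hand-in returned no verdict.

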